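Hang the parts caddy on the double hook and lock it in

ROBOT

A 7-joint arm with a two-finger parallel gripper is mounted at the origin on a cart in front of the work surface, level with it; the furniture and walls round the work are solid. World frame = base frame: x ahead of the robot, y to its left, z up, the work surface at z = 0. Lengths are in mm, angles in rad, forces in N, time in s.
With the tool pointing down it reaches from about 425 to 1025 mm from the base axis. Payload 3.6 kg.
Tool frame: the origin (TCP) lies at the very end of the fingers, on their centre line; the grasp point (between the pads) lies 19 mm behind it; z points along the fingers, y is the line along which they close (so a half turn about z gives the same grasp; the last joint's range is limited). The gripper opens to 85 mm and grips with 20 to 120 N. Pads are 22 mm wide; open, the fingers measure 114 mm over their backs; the gripper's body (76 mm by 85 mm) begins 54 mm behind the grasp point. The pads swing forward as they close: fully open they stand 13 mm farther back than shut.
Start: joints at [1.038, 0.591, 0.048, 1.609, -0.033, 0.943, -0.034], TCP at [308.677, -656.009, 231.302] pointing down, gripper open.
Joint ranges: [-2.69, 2.69], [-0.47, 2.24], [-1.27, 1.36], [0.19, 2.51], [-1.53, 4.68], [0.08, 2.07], [-3.09, 3.09]. Speed limits (rad/s): [2.57, 2.57, 3.14, 3.14, 3.14, 3.14, 3.14].

INTERFACE

Orientations are given as [roll, pitch, yaw] about the fixed x, y, z axes, in that order (R = Rz(yaw) Ry(pitch) Rx(roll)).
In Python, from cell import * gives the robot as it stands.
- The arm moves only by the shell command python3 -m inch 'ROWS' [OPENING] [FORCE]. ROWS is text: rows parted by semicolons, each of 6 numbers parted by spaces: the shift along the tool's x, y, z in m, then the turn, a rotation vector about the tool's x, y, z in degrees. In form: dx dy dz wx wy wz; .... A call has 1 to 20 rows; each row is the pose to reach, as a shift and turn from the pose commanded when the call began, along the tool's axes at that moment; what a row does not reach only later rows make up. A row lasts 1/10 s, in which the tool goes at most 50 mm and 8.59 degrees, less where a joint would pass 70% of its speed; a pose out of reach is approached as far as the arm can. A call with a gripper value outside its range is refused whole. OPENING is the finger opening in m, from 0 to 0.0854, set as the call begins (- or left out, the last holds). The fingers move at their own pace and stop on an object; FORCE is the grip in N (left out, the last holds). Time passes only in rows, so rows that repeat a pose let the fingers close. It gives the time, the measured TCP pose, the force, the opening and the grip force at its end, in the units of the state.
- get_state(): the state, without advancing time (a new reading comes with each control period).
- capture(name): name is "side" or "top"; returns a dict with "frame" (420x560x3 uint8, red, green, blue), "intrinsics" (3x3 intrinsics, pixels), "camera_from_world" (4x4, takes a point from world to camera coordinates). Camera axes: x right, y down, z forward; pixel columns grow to the right and rows downward; lengths in mm; the calibration is good to about 2 mm. A picture is of the moment at which its call begins. There is no depth.
- job_done(): hands the job in; it is judged then, once.
Trained networks look in a picture, given as the dict that the camera call returned (one of the last four; its "shot" number tells which), for a name from the list of things; names that differ only in an ending like _2 or _b are one class to them, and where a whole thing is asked for, a point or a joint stands for the part that bears it (a point fixed in the world has none). Each returns a list of dicts, best first, with "conf" (0 to 1); they miss things now and then, are a little off and sometimes report something else, mostly with a low value. They report only what shows in the picture. A call takes as long as a camera call.
- search_frame(picture, target): "extent" ([left, top, width, height] in pixels, round what is visible of it).
- silhouettes(picture, target): "pixels" (420x560 bool, what is visible of it) and "extent" ([left, top, width, height] in pixels, round what is visible of it).
- landmark_of(picture, target): "centre" ([column, row] in pixels: a listed point, or the origin of a listed thing).
The state is a dict: "clock": time; "joint_positions": joint angles; "qd": joint speeds; "tau": joint torques, N m; "eef_pos": TCP position; "eef_rot": TCP orientation; "contact_force": force on the tool from outside, world axes, zero at the start; "wrist_torque": the same for the moment, N m; "grip_width": finger opening in mm; "grasp_force": force on a finger pad.
Only numpy, scipy, OpenCV 4.12 (cv2) and the standard library are available. Lean on these libraries where they do the work, as an engineer would, in place of code of your own. Each camera call takes 0.05 s, during which the arm holds its last target. There are 200 camera calls.

TASK

Hang the blue parts caddy by its wooden bar handle on the two prongs of the green hook stand, with the spacer ring still lying in it. Once it hangs there freely, swing the red keeper arm over the handle as far as it goes, so that the caddy cannot be lifted off. Leave the other things on the table alone.

Things in the scene. Friction and masses are not known exactly. Their poses are not given: they have to be found in the camera images.
- caddy_handle (a point): Middle of the caddy's wooden bar handle: a round rod 14 mm thick, 134 mm long along this point's y axis; z up. It lies 118 mm above the caddy's underside. Upright plates at y = +-68 mm, 24 mm wide along x, carry its ends and reach 12 mm above the bar's centre; elsewhere the bar is free all round. Both ways round are alike.
- caddy: The loose blue sheet-metal caddy: origin at the centre of its underside, axes as caddy_handle. Tray 100 mm along x, 140 mm along y, 42 mm high, walls and floor 3 mm, open above. About 0.35 kg, 0.64 kg with the ring in it.
- spacer_ring: Grey steel spacer ring, 68 mm across, 15 mm high, about 0.29 kg, lying loose in the caddy's tray: origin at the centre of its underside.
- ring_centre (a point): Centre of the spacer ring, half-way up.
- hook_seat (a point): On the green hook stand, bolted to the table: the point half-way between its two prongs, level with the prongs' tops in their seats, 169 mm above the table. x points back to the post, y from one prong to the other, z up. When the caddy hangs, its bar lies across both prongs, parallel to y, bar centre 7 mm above this point. The post's front is at x = +76 mm, a cross bar on it at +70 mm.
- prong_tip (a point): Top of the upturned tip of the prong on the +y side. In the frame of hook_seat (same axes) the two alike steel prongs, 8 mm thick, are at y = +-42 mm. Each comes forward from the post with its top at z = +15 mm, dips between x = +22 and +8 mm to the seat (z = 0), is level to x = -8 mm and rises to its tip at x = -26 mm, top at z = +24 mm.
- keeper (a joint): Angle of the red keeper arm, a flat bar 132 x 16 x 6 mm that swivels level about an upright pin on the post, underside 197 mm above the table. 0 = closed at its stop, pointing along -x of hook_seat between the prongs, over the handle bar; grows as it swings open to +y (1.57: along +y). Starts open at 1.2 to 1.6. Pin friction (0.04 N m) holds it where it is left.
- keeper_knob (a point): The black upright knob near the free end of the keeper arm, 16 mm thick where it is held: its top is 12 mm above this point, the arm's top 24 mm below. It lies 122 mm from the pin's upright axis, which stands at x = +88 mm, y = 0 of hook_seat. The point turns with the arm; its x axis points to the pin.
- block_centre (a point): Bystander: white setting block with a black knob, 40 x 60 x 46 mm, loose; the point lies 20 mm above its underside.
- hexkey_centre (a point): Bystander: black hex key, 49 x 124 x 8 mm, loose, flat on the table; the point is the centre of its outline, half-way up.

How it is judged:
By the outcome, as a careful person would: the job done as asked, in the order asked, and still so for the second after the job is handed in, with the robot touching nothing.
It also fails if it takes over 67 s, if anything falls off the work surface, if the arm or the gripper's body presses on something with over 40 N, if the wrist force passes 120 N, or if a joint passes its speed limit or range.

## Working session

There is one attempt and no reset: what is moved stays moved. The work goes in short steps, Python scripts to look and compute and a shell command to move; the robot and the scene stay as the last step left them, time stands still between calls to the robot, and variables do not carry over. Pictures are saved under pics/ and viewed, at most 13 in all, crops included, and the job is handed in when it is done.

```bash
mkdir -p pics; ls
cat > h.py <<'E'
from cell import *
import numpy as np, cv2
from scipy.spatial.transform import Rotation as R
from scipy.optimize import least_squares
def P(c): return np.array(c["intrinsics"]),np.array(c["camera_from_world"])
def proj(c,X):
    K,T=P(c); X=np.atleast_2d(X); q=(T[:3,:3]@X.T).T+T[:3,3]; u=(K@q.T).T; return u[:,:2]/u[:,2:]
def ray(c,p):
    K,T=P(c); d=T[:3,:3].T@np.linalg.inv(K)@np.array([p[0],p[1],1.]); o=-T[:3,:3].T@T[:3,3]; return o,d/np.linalg.norm(d)
def onz(c,p,z):
    o,d=ray(c,p); return o+d*(z-o[2])/d[2]
def tri(a,pa,b,pb):
    o1,d1=ray(a,pa);o2,d2=ray(b,pb)
    s=np.linalg.lstsq(np.c_[d1,-d2],o2-o1,rcond=None)[0]
    x1=o1+s[0]*d1;x2=o2+s[1]*d2
    return (x1+x2)/2,np.linalg.norm(x1-x2)
E
python3 - <<'E'
from h import *
a=capture("side");b=capture("top")
im=np.hstack([a["frame"],b["frame"]])[:,:,::-1]
cv2.imwrite("pics/side0.png",a["frame"][:,:,::-1]);cv2.imwrite("pics/top0.png",b["frame"][:,:,::-1])
for n in ["caddy_handle","caddy","spacer_ring","ring_centre","hook_seat","prong_tip","keeper","keeper_knob","block_centre","hexkey_centre"]:
    la=landmark_of(a,n);lb=landmark_of(b,n)
    f=lambda l:[(np.round(x["centre"],1).tolist(),round(x["conf"],2)) for x in l[:3]]
    print(n,f(la),f(lb), end=" ")
    if la and lb:
        X,e=tri(a,la[0]["centre"],b,lb[0]["centre"]);print(X.round(1),round(e,1))
    else: print()
for c in(a,b): print(ray(c,(280,210)))
s=get_state();print(s["eef_pos"],s["eef_rot"],s["clock"],s["grip_width"])
E
```

```text
pics
caddy_handle [([301.4, 186.2], 0.7)] [([370.7, 227.5], 0.66)] [ 493.5 -374.3  111.6] 1.4
caddy [([300.5, 211.9], 0.6)] [([361.6, 234.2], 0.81)] [ 492.6 -370.6   25.2] 1.8
spacer_ring [([297.0, 216.4], 0.78)] [] 
ring_centre [([300.1, 212.2], 0.54), ([302.0, 185.1], 0.28)] [([361.6, 236.4], 0.75), ([259.2, 269.9], 0.69)] [ 490.8 -370.5   23.9] 3.9
hook_seat [([259.9, 209.5], 0.89)] [([286.8, 190.0], 0.87)] [ 561.4 -206.3  153.8] 5.3
prong_tip [([264.1, 207.7], 0.79)] [([262.0, 202.8], 0.75), ([357.2, 235.3], 0.39)] [ 531.6 -159.3  201.5] 5.6Traceback (most recent call last):
  File "<stdin>", line 6, in <module>
ValueError: it knows: block_centre, caddy, caddy_handle, hexkey_centre, hook_seat, keeper_knob, prong_tip, ring_centre, spacer_ring
```

Run:
```python
from h import *
a=capture("side");b=capture("top")
for n in ["keeper_knob","block_centre","hexkey_centre"]:
    la=landmark_of(a,n);lb=landmark_of(b,n)
    f=lambda l:[(np.round(x["centre"],1).tolist(),round(x["conf"],2)) for x in l[:3]]
    print(n,f(la),f(lb), end=" ")
    if la and lb:
        X,e=tri(a,la[0]["centre"],b,lb[0]["centre"]);print(X.round(1),round(e,1))
    else: print()
for c in(a,b): print(ray(c,(280,210)), P(c)[0][0,0])
s=get_state();print(s["eef_pos"],s["eef_rot"],s["clock"],s["grip_width"])
cv2.imwrite("pics/b1.png",cv2.resize(b["frame"][130:330,180:450,::-1],(800,592),interpolation=cv2.INTER_CUBIC))
```

```text
keeper_knob [([303.5, 184.9], 0.22)] [([215.6, 159.7], 0.95), ([358.5, 232.8], 0.7)] [496.5 -95.  352.5] 128.3
block_centre [([243.4, 328.7], 0.86)] [([175.0, 220.4], 0.71), ([286.7, 190.3], 0.67)] [529.4  40.7  26. ] 2.4
hexkey_centre [([310.8, 279.2], 0.73)] [([260.5, 270.9], 0.72)] [ 417.5 -147.1   11.1] 0.2
(array([304.38685947, 622.44831863, 879.33451327]), array([ 0.18403882, -0.74322015, -0.64323676])) 476.5062338808184
(array([ 347.72947372, -194.55187564, 1020.13990509]), array([ 0.19985184,  0.0025807 , -0.97982273])) 456.5770458807925
[ 308.68098377 -656.00066882  231.32188174] [3.14157960e+00 4.90617376e-06 4.39843247e-01] 1.1 85.12798461160192
```

View pics/side0.png

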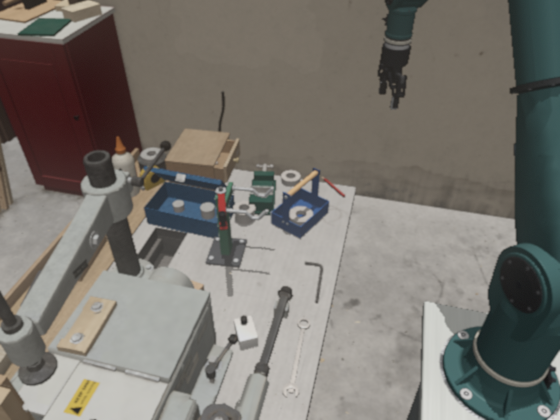

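View pics/b1.png

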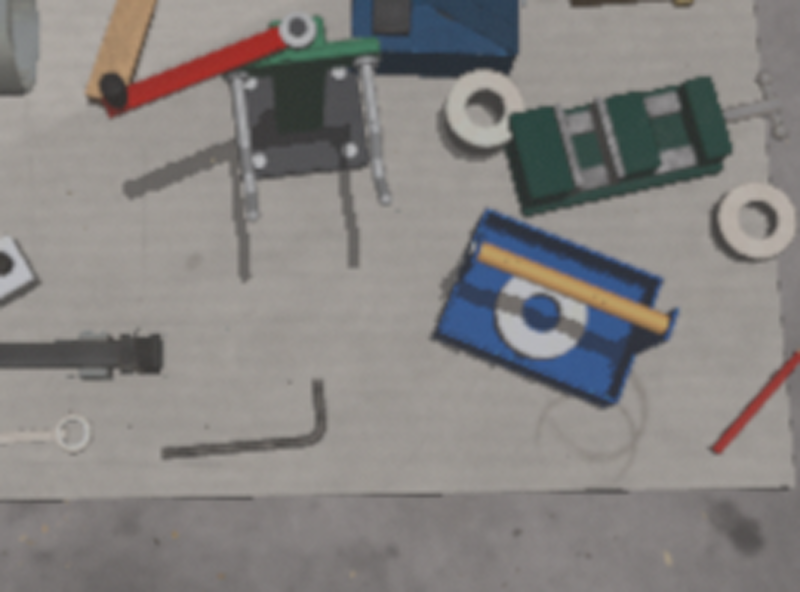

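View pics/top0.png

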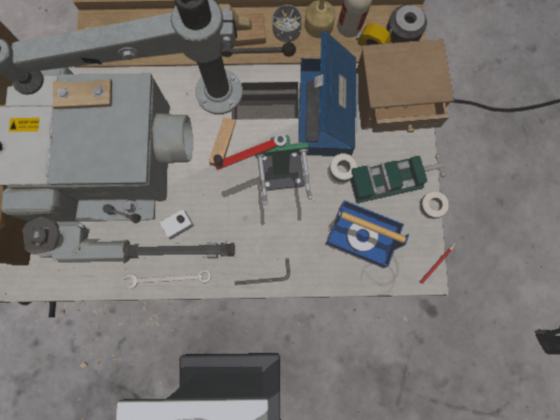

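Run:
```python
from h import *
a=capture("side");b=capture("top")
def ends(c,box):
    x0,y0,x1,y1=box
    hsv=cv2.cvtColor(np.ascontiguousarray(c["frame"]),cv2.COLOR_RGB2HSV)
    m=np.zeros((420,560),np.uint8); m[y0:y1,x0:x1]=cv2.inRange(hsv,(8,90,90),(28,255,255))[y0:y1,x0:x1]
    n,l,st,ce=cv2.connectedComponentsWithStats(m)
    k=1+np.argmax(st[1:,4]); p=np.argwhere(l==k)[:,::-1].astype(float)
    mu=p.mean(0); d=np.linalg.svd(p-mu,full_matrices=False)[2][0]; t=(p-mu)@d
    print(st[k], mu.round(1)); return mu+d*(t.min()),mu+d*t.max()
eb=ends(b,(320,190,430,260)); ea=ends(a,(270,160,330,205))
print(eb,ea)
B=[onz(b,e,118) for e in eb]; print("bar on z118",np.round(B,1),np.linalg.norm(B[0]-B[1]))
for i in (0,1):
    for j in (0,1): print(i,j,tri(b,eb[i],a,ea[j]))
# hook from top: prong tips, pin
for n,p,z in [("tip+y",(252/2.963+180,215/2.963+130),193),("tip-y",(385/2.963+180,200/2.963+130),193),("pin",(298/2.963+180,28/2.963+130),210),("knob",(112/2.963+180,90/2.963+130),235)]:
    print(n,onz(b,p,z).round(1))
for c in (a,b):
    for n in("prong_tip","hook_seat","keeper_knob"):
        print(n,[(np.round(x["centre"],1),round(x["conf"],2)) for x in landmark_of(c,n)[:3]])
cv2.imwrite("pics/s1.png",cv2.resize(a["frame"][140:300,120:360,::-1],(800,533),interpolation=cv2.INTER_CUBIC))
```

```text
[342 213  64  30 393] [374.3 227.3]
[296 171  21  19  36] [307.9 179.5]
(array([342.26789384, 214.34011062]), array([404.55716996, 239.62755136])) (array([316.37491435, 172.45486452]), array([296.12198466, 189.14799779]))
bar on z118 [[ 520.9 -317.3  118. ]
 [ 467.7 -439.   118. ]] 132.79079522480876
0 0 (array([ 472.46040562, -303.22958147,  219.12194816]), np.float64(56.97521422313943))
0 1 (array([ 504.73390802, -313.56767036,  147.93855317]), np.float64(20.448264089371328))
1 0 (array([ 466.50006326, -439.52616672,  116.25050277]), np.float64(2.933847869926967))
1 1 (array([ 501.65119688, -460.17002095,   31.77593287]), np.float64(44.854436087354756))
tip+y [ 531.  -164.8  193. ]
tip-y [ 539.3 -248.3  193. ]
pin [ 647.5 -195.4  210. ]
knob [600.5 -82.2 235. ]
prong_tip [(array([269.2, 207.9]), 0.78), (array([300.5, 215.1]), 0.72)]
hook_seat [(array([257.3, 207. ]), 0.94)]
keeper_knob [(array([223.4, 219.5]), 0.59), (array([266.4, 209.1]), 0.56), (array([300.8, 213.7]), 0.31)]
prong_tip [(array([263.4, 205.4]), 0.98)]
hook_seat []
keeper_knob [(array([215.9, 159.3]), 0.96)]
```

View pics/s1.png

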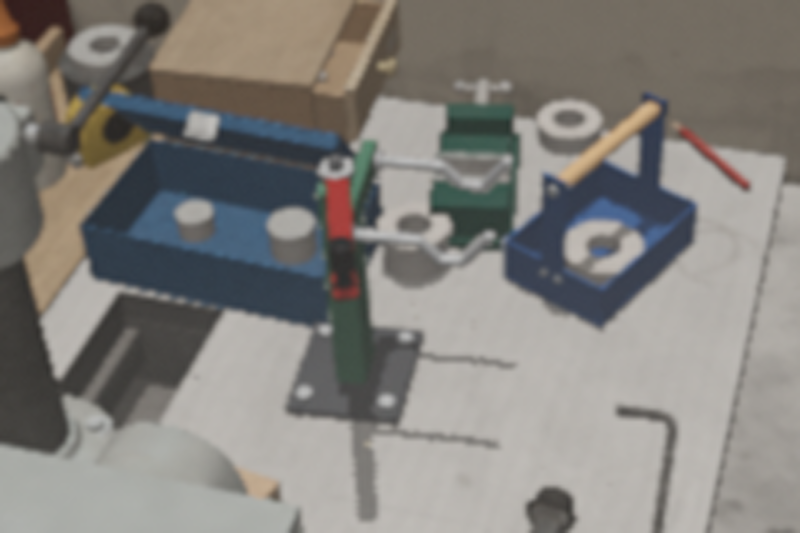

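The pictures show: caddy bar from (342,214) to (405,240) in the top view, with the ring in the tray at (362,236). The prong tips are at about (265,203) and (310,197), and the keeper knob at (216,160), about 1.27 rad open. The way from the start pose to the caddy is clear.

```bash
R="" ; python3 -m inch '0.287 -0.174 0.071 0 0 -41; 0.287 -0.174 0.071 0 0 -41; 0.287 -0.174 0.071 0 0 -41; 0.287 -0.174 0.071 0 0 -41; 0.287 -0.174 0.071 0 0 -41; 0.287 -0.174 0.071 0 0 -41; 0.287 -0.174 0.071 0 0 -41; 0.287 -0.174 0.071 0 0 -41; 0.287 -0.174 0.071 0 0 -41; 0.287 -0.174 0.071 0 0 -41; 0.287 -0.174 0.071 0 0 -41' 0.06
python3 - <<'E'
from h import *
a=capture("side")
print([(np.round(x["centre"],1),round(x["conf"],2)) for x in landmark_of(a,"caddy_handle")])
cv2.imwrite("pics/s2.png",cv2.resize(a["frame"][90:250,200:410,::-1],(787,600),interpolation=cv2.INTER_CUBIC))
s=get_state();print(s["eef_pos"],s["eef_rot"],s["clock"],s["contact_force"])
print(proj(a,[[494,-376,118],[520.9,-317.3,118],[467.7,-439,118],s["eef_pos"]]))
E
```

```text
clock: 2.6
eef_pos: [493.1, -378.6, 160.6]
eef_rot: [3.141, 0.001, 1.152]
contact_force: [0.0, 0.0, 0.3]
grip_width: 60.1
grasp_force: 0.0
[(array([301.2, 182.9]), 0.59)]
[ 493.24088025 -378.1633676   160.52507953] [3.14129637e+00 8.92629219e-04 1.15236611e+00] 2.7 [-0.24651142  0.76060747  0.10525163]
[[301.19401618 183.8286645 ]
 [286.1744532  195.55007901]
 [315.41660551 171.87405248]
 [302.18884832 170.29083334]]
```

View pics/s2.png

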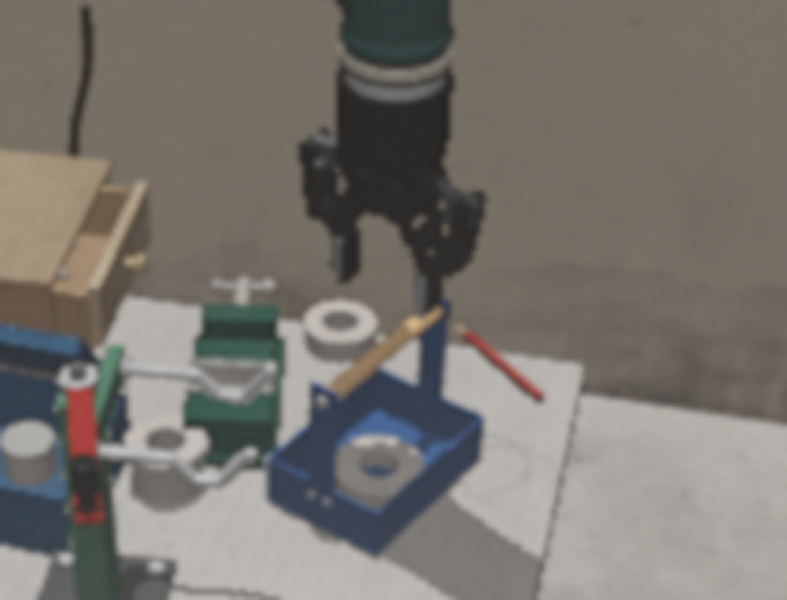

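The gripper stands over the bar; its middle (301,183) matches the projected target (301,184). Next I descend and grip.

```bash
python3 -m inch '0.002 0 0.03 0 0 0; 0.002 0 0.05 0 0 0; 0.002 0 0.063 0 0 0; 0.002 0 0.063 0 0 0' && python3 -m inch '0 0 0 0 0 0; 0 0 0 0 0 0; 0 0 0 0 0 0; 0 0 0 0 0 0; 0 0 0 0 0 0; 0 0 0 0 0 0; 0 0 0 0 0 0; 0 0 0 0 0 0' 0.0 60
```

```text
clock: 3.1
eef_pos: [493.5, -374.5, 95.6]
eef_rot: [-3.138, -0.0, 1.154]
contact_force: [0.1, -0.1, 0.3]
grip_width: 59.9
grasp_force: 0.0
clock: 3.9
eef_pos: [495.6, -375.1, 98.5]
eef_rot: [3.14, 0.001, 1.156]
contact_force: [-1.7, 0.1, 5.3]
grip_width: 12.2
grasp_force: 58.5
```

```bash
python3 -m inch '0 0 -0.004 0 0 0; 0 0 -0.01 0 0 0; 0 0 -0.02 0 0 0; 0 0 -0.032 0 0 0; 0 0 -0.044 0 0 0; 0 0 -0.056 0 0 0; 0 0 -0.068 0 0 0; 0 0 -0.08 0 0 0; 0 0 -0.09 0 0 0; 0 0 -0.097 0 0 0; 0 0 -0.1 0 0 0; 0 0 -0.1 0 0 0; 0 0 -0.1 0 0 0'
python3 - <<'E'
from h import *
a=capture("side");b=capture("top")
s=get_state();print(s["eef_pos"],s["eef_rot"],s["clock"],s["contact_force"],s["wrist_torque"],s["grip_width"])
p=a["frame"][110:260,200:380,::-1]; q=b["frame"][120:270,240:420,::-1]
cv2.imwrite("pics/s3.png",cv2.resize(np.hstack([p,q]),(800,333),interpolation=cv2.INTER_CUBIC))
E
```

```text
clock: 5.2
eef_pos: [494.7, -374.3, 196.8]
eef_rot: [-3.14, -0.0, 1.155]
contact_force: [-0.4, 0.3, -7.7]
grip_width: 11.8
grasp_force: 58.6
[ 494.6054968  -374.22944057  196.58360884] [-3.14004326e+00 -2.38266814e-04  1.15544599e+00] 5.3 [ 0.4896397  -0.02647685 -7.09707194] [ 0.05634967 -0.00355552 -0.00581991] 12.055830779928518
```

View pics/s3.png

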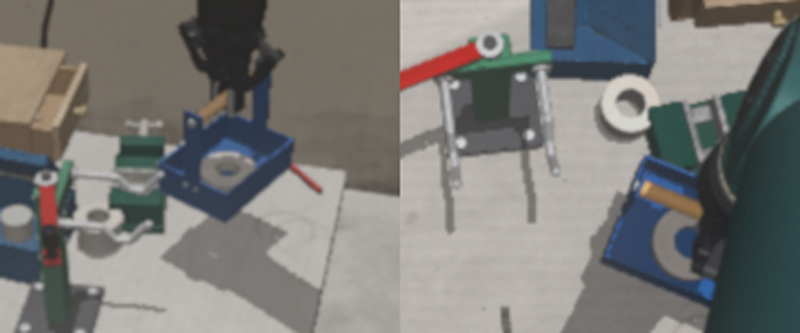

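Lifted level with the ring inside. Next I carry it in front of the prongs, turned to match.

```bash
python3 -m inch '0.003 -0.002 0 0 0 -1; 0.010 -0.006 0 0 0 -2; 0.020 -0.012 0 0 0 -4; 0.032 -0.020 0 0 0 -7; 0.044 -0.028 0 0 0 -9.5; 0.056 -0.035 0 0 0 -12; 0.069 -0.043 0 0 0 -15; 0.081 -0.051 0 0 0 -17.5; 0.093 -0.058 0 0 0 -20; 0.105 -0.066 0 0 0 -22.5; 0.116 -0.073 0 0 0 -25; 0.125 -0.078 0 0 0 -27; 0.132 -0.083 0 0 0 -28.5; 0.136 -0.085 0 0 0 -29; 0.138 -0.086 0 0 0 -29.5; 0.138 -0.086 0 0 0 -29.5; 0.138 -0.086 0 0 0 -29.5; 0.138 -0.086 0 0 0 -29.5'
python3 - <<'E'
from h import *
a=capture("side");b=capture("top")
s=get_state();print(s["eef_pos"],s["eef_rot"],s["clock"],s["contact_force"],s["wrist_torque"],s["grip_width"])
def L(c,n): return [(np.round(x["centre"],1).tolist(),round(x["conf"],2)) for x in landmark_of(c,n)]
for n in("caddy_handle","hook_seat","prong_tip"): print(n,L(a,n),L(b,n))
h=s["eef_pos"]+np.array([0,0,19.5]); print("bar",proj(a,h),proj(b,h)); 
yaw=np.radians(5.7);S=np.array([561,-204,169.]);Rh=R.from_euler("z",yaw).as_matrix()
for v in([0,0,0],[-26,42,24],[-26,-42,24]): X=S+Rh@np.array(v); print(v,proj(a,X),proj(b,X))
p=a["frame"][130:270,180:330,::-1]; q=b["frame"][130:270,220:370,::-1]
cv2.imwrite("pics/s4.png",cv2.resize(np.hstack([p,q]),(800,373),interpolation=cv2.INTER_CUBIC))
E
```

```text
clock: 7.1
eef_pos: [472.2, -214.2, 197.3]
eef_rot: [3.141, 0.0, 1.669]
contact_force: [-0.9, 0.0, -7.1]
grip_width: 12.1
grasp_force: 58.5
[ 472.11819415 -214.02710176  197.2733156 ] [3.14157721e+00 1.74558946e-04 1.66948904e+00] 7.2 [ 0.0724686  -0.22441903 -7.15633639] [-0.00752636  0.0242532   0.01760946] 12.000162564589187
caddy_handle [([297.6, 189.7], 0.62), ([244.7, 330.0], 0.25)] []
hook_seat [([257.0, 206.8], 0.58)] []
prong_tip [([266.1, 211.8], 0.77)] []
bar [[296.99692805 192.003397  ]] [[292.45744817 231.55430044]]
[0, 0, 0] [[258.54069784 204.8606639 ]] [[285.79035767 189.66093649]]
[-26, 42, 24] [[266.30920166 209.4576688 ]] [[265.01994179 202.56004746]]
[-26, -42, 24] [[272.23856078 186.99788004]] [[309.94967846 197.48847061]]
```

View pics/s4.png

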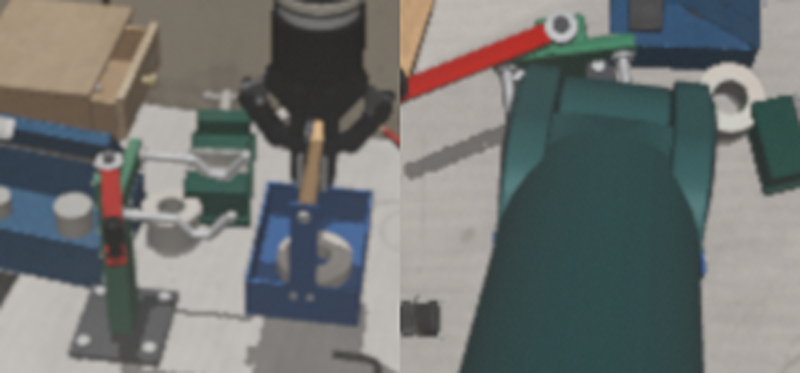

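The caddy is aligned in front of the prongs. In the side view the bar is at (297,190) and the tips at (267,211) and (273,188), about a pixel from the projection. Next I advance over the seat.

```bash
python3 -m inch '0 0.003 0 0 0 0; 0 0.009 0 0 0 0; 0 0.017 0 0 0 0; 0 0.026 0 0 0 0; 0 0.035 0 0 0 0; 0 0.044 0 0 0 0; 0 0.053 0 0 0 0; 0.001 0.062 0 0 0 0; 0.001 0.071 0 0 0 0; 0.001 0.079 0 0 0 0; 0.001 0.085 0 0 0 0; 0.001 0.088 0 0 0 0; 0.001 0.089 0 0 0 0; 0.001 0.089 0 0 0 0; 0.001 0.089 0 0 0 0'
python3 - <<'E'
from h import *
a=capture("side")
s=get_state();print(s["eef_pos"],s["eef_rot"],s["clock"],s["contact_force"],s["wrist_torque"],s["grip_width"])
cv2.imwrite("pics/s5.png",cv2.resize(a["frame"][130:270,180:330,::-1],(643,600),interpolation=cv2.INTER_CUBIC))
E
```

```text
clock: 9.0
eef_pos: [559.9, -203.9, 197.2]
eef_rot: [-3.141, -0.0, 1.67]
contact_force: [0.6, 0.2, -7.0]
grip_width: 12.3
grasp_force: 58.5
[ 559.96501878 -203.93505941  197.23132643] [-3.14086521e+00  4.57987812e-05  1.66986167e+00] 9.05 [-0.05450627  0.26082625 -6.77722481] [-0.04065952 -0.04186105 -0.00329809] 12.255351557535409
```

View pics/s5.png

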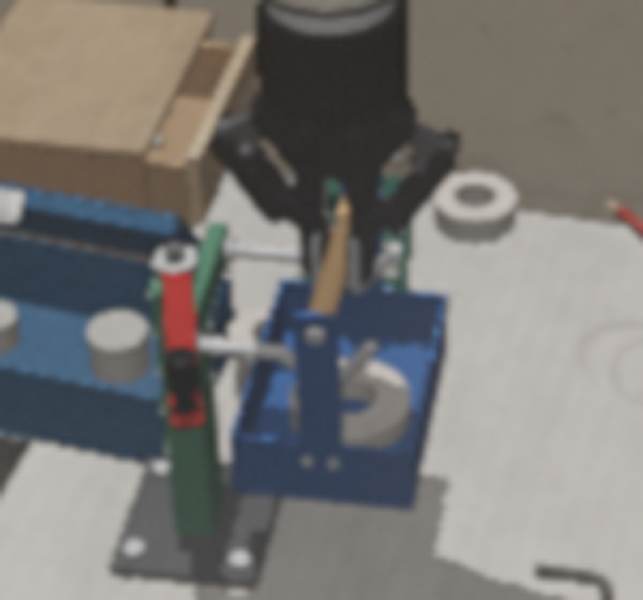

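The near prong passes inside the near plate and its tip shows at crop (365,350), in front of the bar. Next I lower.

```bash
python3 -m inch '0 0 0.002 0 0 0; 0 0 0.006 0 0 0; 0 0 0.011 0 0 0; 0 0 0.016 0 0 0; 0 0 0.021 0 0 0; 0 0 0.026 0 0 0; 0 0 0.031 0 0 0; 0 0 0.034 0 0 0; 0 0 0.036 0 0 0; 0 0 0.037 0 0 0; 0 0 0.037 0 0 0'; python3 -m inch '0 0 0.001 0 0 0; 0 0 0.002 0 0 0; 0 0 0.002 0 0 0; 0 0 0.002 0 0 0'
```

```text
clock: 10.15
eef_pos: [560.6, -203.7, 160.3]
eef_rot: [3.142, 0.0, 1.67]
contact_force: [0.5, -0.1, -6.5]
grip_width: 11.8
grasp_force: 58.5
clock: 10.55
eef_pos: [560.5, -203.7, 158.3]
eef_rot: [3.142, 0.0, 1.67]
contact_force: [0.2, -0.1, -6.1]
grip_width: 11.9
grasp_force: 58.5
```

```bash
python3 -m inch '0 0 0.001 0 0 0; 0 0 0.001 0 0 0; 0 0 0.002 0 0 0; 0 0 0.002 0 0 0'; python3 -m inch '0 0 0.001 0 0 0; 0 0 0.001 0 0 0; 0 0 0.001 0 0 0'
```

```text
clock: 10.95
eef_pos: [560.7, -203.7, 156.8]
eef_rot: [3.141, 0.0, 1.67]
contact_force: [-0.4, 1.1, -2.4]
grip_width: 12.1
grasp_force: 59.1
clock: 11.25
eef_pos: [560.8, -203.8, 156.5]
eef_rot: [3.141, 0.001, 1.67]
contact_force: [-3.7, 0.3, 5.4]
grip_width: 12.2
grasp_force: 59.8
```

```bash
python3 -m inch '0 0 0 0 0 0; 0 0 0 0 0 0; 0 0 0 0 0 0; 0 0 0 0 0 0; 0 0 0 0 0 0; 0 0 0 0 0 0' 0.05; python3 -m inch '0 0 -0.01 0 0 0; 0 0 -0.025 0 0 0; 0 0 -0.045 0 0 0; 0 0 -0.07 0 0 0; 0 0 -0.1 0 0 0; 0 0 -0.12 0 0 0; 0 0 -0.13 0 0 0; 0 0 -0.13 0 0 0'
python3 - <<'E'
from h import *
a=capture("side")
s=get_state();print(s["eef_pos"],s["eef_rot"],s["clock"],s["contact_force"],s["wrist_torque"],s["grip_width"])
def L(c,n): return [(np.round(x["centre"],1).tolist(),round(x["conf"],2)) for x in landmark_of(c,n)]
for n in("caddy_handle","keeper_knob"): print(n,L(a,n))
print(proj(a,[[561,-204,176],[600.5,-82.2,227]]))
cv2.imwrite("pics/s6.png",cv2.resize(a["frame"][130:270,180:330,::-1],(643,600),interpolation=cv2.INTER_CUBIC))
E
```

```text
clock: 11.85
eef_pos: [560.6, -203.7, 155.2]
eef_rot: [3.142, -0.0, 1.67]
contact_force: [-0.1, 0.8, -0.2]
grip_width: 49.9
grasp_force: 0.0
clock: 12.65
eef_pos: [561.6, -203.9, 287.7]
eef_rot: [3.138, 0.002, 1.67]
contact_force: [0.3, 0.5, -0.3]
grip_width: 49.4
grasp_force: 0.0
[ 560.68010634 -203.7830623   286.09361033] [3.14034182e+00 7.28872189e-04 1.67024058e+00] 12.7 [-0.17114323  0.48324384 -0.17803585] [ 0.02655169  0.01227368 -0.01970192] 50.0279194023066
caddy_handle [([257.1, 201.1], 0.79)]
keeper_knob [([221.6, 218.4], 0.65)]
[[258.46516785 202.54772402]
 [223.65467266 216.26055014]]
```

View pics/s6.png

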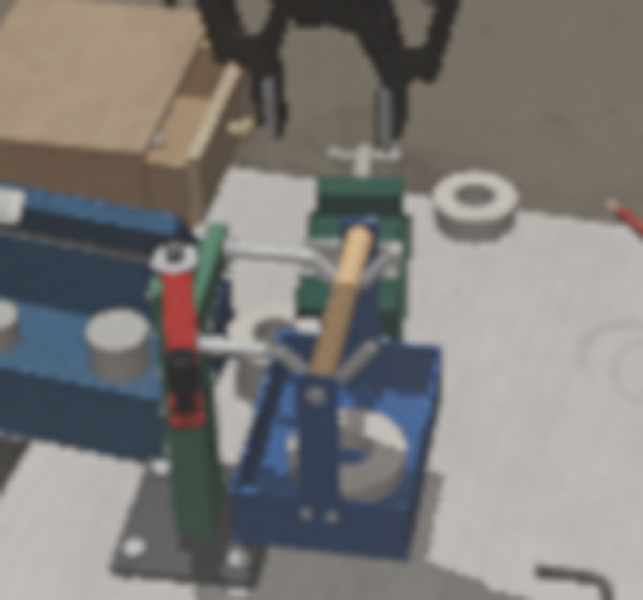

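The bar rests in both seats (crop (315,365) and (360,245)), the ring is in the tray and the gripper is clear. Next is the keeper.

Run:
```python
from h import *
b=capture("top");s=get_state();print(s["joint_positions"].round(2) if hasattr(s["joint_positions"],"round") else s["joint_positions"])
l=landmark_of(b,"keeper_knob");print([(x["centre"],x["conf"]) for x in l])
pin=np.array([648.6,-195.2]);
for q in ([215.9,159.3],*[x["centre"] for x in l[:1]]):
    k=onz(b,q,227)[:2]; v=k-pin; be=np.degrees(np.arctan2(v[1],v[0])); print(k,np.linalg.norm(v),be)
```

```text
[ 0.52  0.39 -0.33  1.84  0.15  0.94  0.22]
[([215.9, 160.7], 0.58)]
[605.168502   -77.55757227] 125.40349205950929 110.26325179555421
[602.518841  -77.5918578] 126.31369017471873 111.3962126049178
```

```bash
python3 -m inch '0.03 0.014 0 0 0 -4; 0.06 0.028 0 0 0 -8; 0.09 0.042 0 0 0 -12; 0.11 0.052 0 0 0 -16; 0.117 0.055 0 0 0 -16; 0.117 0.055 0 0 0 -16; 0.117 0.055 0 0 0 -16'
python3 - <<'E'
from h import *
a=capture("side")
s=get_state();print(s["eef_pos"],s["eef_rot"],s["clock"],s["contact_force"])
print(proj(a,[[603.9,-81.7,227],s["eef_pos"]]),[(x["centre"],x["conf"]) for x in landmark_of(a,"keeper_knob")])
cv2.imwrite("pics/s7.png",cv2.resize(a["frame"][110:270,160:310,::-1],(562,600),interpolation=cv2.INTER_CUBIC))
E
```

```text
clock: 13.6
eef_pos: [603.1, -84.0, 284.8]
eef_rot: [-3.14, 0.001, 1.947]
contact_force: [1.2, -0.1, 0.5]
grip_width: 50.0
grasp_force: 0.0
[603.04983287 -84.2725288  284.91742818] [-3.14000191e+00  9.65274389e-04  1.94611740e+00] 13.65 [ 1.04387992 -0.03762344 -0.60330471]
[[222.04045907 216.14871926]
 [220.72062219 193.7222205 ]] [([222.5, 214.6], 0.65)]
```

View pics/s7.png

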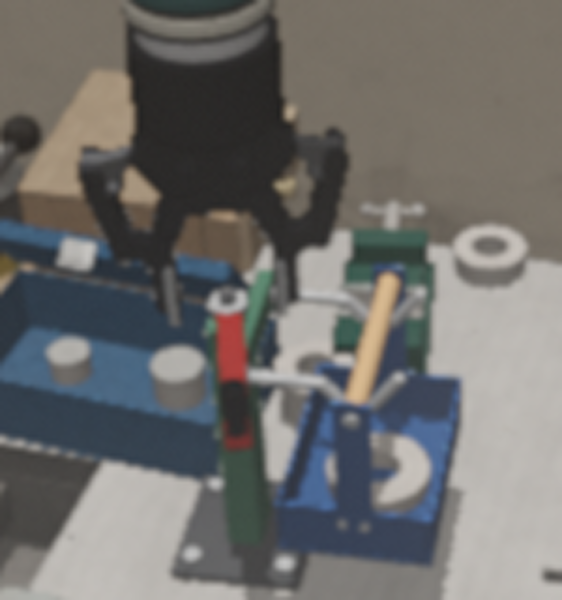

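The gripper is centred over the knob (side pixel (222,215)). I descend and grip it lightly.

```bash
python3 -m inch '0.002 0 0.02 0 0 0; 0.002 0 0.045 0 0 0; 0.002 0 0.065 0 0 0; 0.002 0 0.073 0 0 0; 0.002 0 0.073 0 0 0' && python3 -m inch '0 0 0 0 0 0; 0 0 0 0 0 0; 0 0 0 0 0 0; 0 0 0 0 0 0; 0 0 0 0 0 0; 0 0 0 0 0 0' 0.0 20
python3 - <<'E'
from h import *
s=get_state();p=np.array(s["eef_pos"]);M=R.from_euler("xyz",s["eef_rot"]).as_matrix()
print(p,s["joint_positions"],np.degrees(s["eef_rot"]))
pin=np.array([648.6,-195.2]);v=p[:2]-pin;r=np.hypot(*v);be=np.degrees(np.arctan2(v[1],v[0]));print(r,be,185.7-be)
n=18;tot=185.7-be
for i in range(1,n+1):
    t=tot*i/n; a=np.radians(be+t); w=np.array([*(pin+r*np.array([np.cos(a),np.sin(a)])),p[2]])
    d=M.T@(w-p)/1000; print("%.3f %.3f 0 0 0 %.1f;"%(d[0],d[1],-t),end=" ")
E
```

```text
clock: 14.2
eef_pos: [601.9, -81.2, 211.2]
eef_rot: [-3.139, -0.001, 1.948]
contact_force: [-0.2, -0.8, 0.5]
grip_width: 49.9
grasp_force: 0.0
clock: 14.8
eef_pos: [603.9, -80.1, 213.4]
eef_rot: [3.14, 0.001, 1.949]
contact_force: [0.4, -0.3, 5.8]
grip_width: 14.8
grasp_force: 20.7
[603.87199434 -80.07998796 213.4498162 ] [ 0.34471344  0.49155856 -0.39932958  1.88230165  0.25549952  0.81521217
  0.19038441] [1.79887485e+02 7.07731974e-02 1.11695032e+02]
123.50389331127764 111.23282661647012 74.46717338352987
-0.000 -0.009 0 0 0 -4.1; -0.001 -0.018 0 0 0 -8.3; -0.003 -0.027 0 0 0 -12.4; -0.005 -0.035 0 0 0 -16.5; -0.008 -0.044 0 0 0 -20.7; -0.011 -0.052 0 0 0 -24.8; -0.015 -0.060 0 0 0 -29.0; -0.019 -0.068 0 0 0 -33.1; -0.025 -0.075 0 0 0 -37.2; -0.030 -0.082 0 0 0 -41.4; -0.036 -0.088 0 0 0 -45.5; -0.043 -0.094 0 0 0 -49.6; -0.050 -0.100 0 0 0 -53.8; -0.057 -0.105 0 0 0 -57.9; -0.065 -0.110 0 0 0 -62.1; -0.073 -0.114 0 0 0 -66.2; -0.081 -0.117 0 0 0 -70.3; -0.089 -0.120 0 0 0 -74.5;
```

```bash
python3 -m inch '0 -0.004 0 0 0 -2; 0 -0.009 0 0 0 -4; -0.001 -0.018 0 0 0 -8; -0.003 -0.027 0 0 0 -12; -0.005 -0.035 0 0 0 -16.5; -0.008 -0.044 0 0 0 -20.5; -0.011 -0.052 0 0 0 -25; -0.015 -0.060 0 0 0 -29; -0.019 -0.068 0 0 0 -33; -0.025 -0.075 0 0 0 -37; -0.030 -0.082 0 0 0 -41.5; -0.036 -0.088 0 0 0 -45.5; -0.043 -0.094 0 0 0 -49.5; -0.050 -0.100 0 0 0 -54; -0.057 -0.105 0 0 0 -58; -0.065 -0.110 0 0 0 -62; -0.073 -0.114 0 0 0 -66; -0.080 -0.117 0 0 0 -70; -0.085 -0.118 0 0 0 -72; -0.085 -0.118 0 0 0 -72'
```

```text
clock: 16.8
eef_pos: [526.7, -203.5, 213.5]
eef_rot: [-3.141, 0.004, -3.078]
contact_force: [1.7, -0.1, 5.3]
grip_width: 14.9
grasp_force: 20.7
```

```bash
python3 -m inch '0 -0.002 0 0 0 -1; 0 -0.004 0 0 0 -2; 0 -0.004 0 0 0 -2'; python3 -m inch '0 -0.002 0 0 0 0; 0 -0.003 0 0 0 0; 0 -0.003 0 0 0 0'
```

```text
clock: 17.1
eef_pos: [527.0, -207.0, 213.4]
eef_rot: [-3.141, 0.004, -3.042]
contact_force: [1.1, -0.9, 6.1]
grip_width: 14.9
grasp_force: 20.7
clock: 17.4
eef_pos: [527.1, -207.7, 213.4]
eef_rot: [3.14, 0.004, -3.04]
contact_force: [0.6, 2.7, 6.5]
grip_width: 15.1
grasp_force: 20.8
```

```bash
python3 -m inch '0 -0.002 0 0 0 0; 0 -0.003 0 0 0 0; 0 -0.003 0 0 0 0; 0 -0.003 0 0 0 0'; python3 -m inch '0 0.002 0 0 0 0; 0 0.004 0 0 0 0; 0 0.004 0 0 0 0'
```

```text
clock: 17.8
eef_pos: [527.1, -207.8, 213.4]
eef_rot: [3.137, 0.003, -3.038]
contact_force: [0.2, 6.9, 6.8]
grip_width: 15.4
grasp_force: 21.0
clock: 18.1
eef_pos: [527.0, -207.6, 213.4]
eef_rot: [-3.141, 0.004, -3.04]
contact_force: [0.8, 0.2, 6.6]
grip_width: 15.0
grasp_force: 20.7
```

Firm stop reached: the force rose to 7 N with no further motion. I unload, release and rise clear.

```bash
python3 -m inch '0 0 0 0 0 0; 0 0 0 0 0 0; 0 0 0 0 0 0; 0 0 0 0 0 0; 0 0 0 0 0 0' 0.045; python3 -m inch '0 0 -0.01 0 0 0; 0 0 -0.03 0 0 0; 0 0 -0.06 0 0 0; 0 0 -0.1 0 0 0; 0 0 -0.14 0 0 0; 0 0 -0.15 0 0 0; 0 0 -0.15 0 0 0'
python3 - <<'E'
from h import *
a=capture("side")
s=get_state();print(s["eef_pos"],s["clock"],s["contact_force"])
pin=np.array([648.6,-195.2])
for t in(0,3,6):
    an=np.radians(185.7-t);print(t,proj(a,[*(pin+122*np.array([np.cos(an),np.sin(an)])),227]))
print([(x["centre"],x["conf"]) for x in landmark_of(a,"keeper_knob")])
cv2.imwrite("pics/s8.png",cv2.resize(a["frame"][130:270,180:330,::-1],(643,600),interpolation=cv2.INTER_CUBIC))
E
```

```text
clock: 18.6
eef_pos: [524.8, -208.7, 212.0]
eef_rot: [3.141, -0.001, -3.042]
contact_force: [-0.5, -0.1, -1.1]
grip_width: 45.1
grasp_force: 0.0
clock: 19.3
eef_pos: [526.4, -208.5, 364.9]
eef_rot: [-3.139, 0.004, -3.042]
contact_force: [0.6, 0.4, -0.4]
grip_width: 45.0
grasp_force: 0.0
[ 525.09115203 -208.57369614  362.79863266] 19.35 [-0.21337892 -0.29059374 -0.69233254]
0 [[272.67042887 186.48734612]]
3 [[272.14992351 188.17935977]]
6 [[271.47885303 189.86815584]]
[([273.6, 189.1], 0.67)]
```

View pics/s8.png

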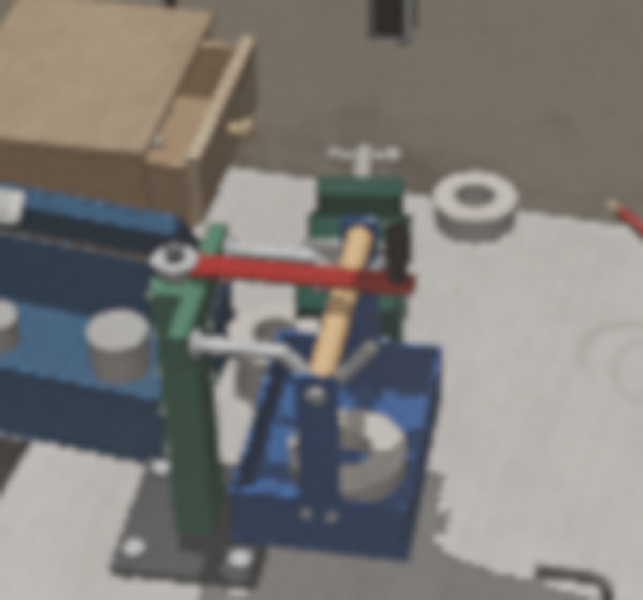

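The keeper lies over the bar between the prongs, closed against its stop. The caddy hangs in both seats with the ring in it, and the gripper is clear.

```bash
python3 -c "
from cell import *
print(job_done())"
```

```text
the job is handed in; nothing more can be done
None
```

The caddy hangs by its bar on both prongs with the ring still in it, the keeper is closed against its stop over the handle, nothing else was moved, and I handed the job in at about 19 s.

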